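Slide a chocolate bar out of its display lane and lay it in a gift box

TASK

Take the longer of the two chocolate bars from the wooden display stand and lay it flat in the open gift box. It sits too snugly in its lane to be gripped there, held by a small spring tab, so set a fingertip down slowly on its top and slide it out through the open front, pressing only as hard as it takes to make it follow, until its end overhangs far enough to be pinched by its two sides. The chocolate is brittle: do not press hard on it or drop it, and leave the shorter bar, the stand, the jar and the two card boxes where they are.

Things in the scene. Friction and masses are not known exactly. Their poses are not given: they have to be found in the camera images.
- long_bar_center (a point): centre (half-way up) of the longer bar: flat, 140 x 60 x 12 mm, about 110 g, dark wrapper, blank cream label; x along it, z up. It lies in either lane, along the stand's x, near the back board. Its matt top grips a fingertip (friction 0.9), its waxed underside slides (0.3): a press of 8 to 12 N on its middle drags it, less slips; over 15 N, or touching down faster than 8 mm/s, may crack it
- short_bar_center (a point): centre of the shorter bar, 108 x 60 x 12 mm, same wrapper, in the other lane; it stays there
- bar_stand: loose brown wooden stand 156 (x) x 146 (y) mm, 1.8 kg; origin at the centre of its underside. Its felt-lined deck is 72 mm above the counter; two lanes along x, centred at y = +35 and -35 mm, 64 mm wide, between fins 6 mm thick and 11 mm high, closed at x = +70 mm by a board 33 mm high, open at -x. A brass spring tab in each outer fin squeezes the bar against the middle fin with 6 N
- stand_front (a point): middle of the open front edge of the stand's deck, at deck height, axes as the stand's (-x points out of the lanes); in front of it is free space. A bar tips over this edge once its middle reaches it
- gift_box: loose open burgundy carton bottom, cream inside, 158 (x) x 76 (y) mm, 0.3 kg, origin at the centre of its underside. Inside 152 x 70 mm; padded floor 8 mm above the counter, walls up to 22 mm. Each long side has two thumb notches, at x from 18 to 64 mm either side of the middle, cut through wall and padding down to 2 mm above the counter for the fingers; between them the floor is 52 mm wide
- gift_box_seat (a point): where the bar's centre belongs: in the middle of the gift box, 14 mm above the counter; x along the box, either way round will do. Keep clear of the glass case to the right of it (from y = -0.18 m, x = 0.45 m on, 0.26 m high, a price frame on it up to 0.46 m) and of the tall tap behind it (x = 0.68, y = 0.10 m)
- sweet_jar: jar of marshmallows, diameter 69, height 107 mm, origin at the centre of its underside, to the right of the stand; a bystander
- ballotin_a: closed dark card box 71 x 113 x 51 mm, origin at the centre of its underside, left of the stand; a bystander
- ballotin_c: closed cream card box 65 x 93 x 43 mm lying on the dark one; a bystander

How it is judged (in metres and radians):
On the way, in this order (a step that is already met when the one before it is completed fails the run):
1. the bar's end sticks out at least 35 mm over the front edge of the stand while the bar still lies flat on its deck (x of long_bar_center in the frame of bar_stand below -0.043 m and z of long_bar_center in the frame of bar_stand between 0.074 and 0.082 m and angle between long_bar_center's own z axis and vertical below 0.06 rad), for 0.2 s.
2. the bar is lifted clear of the stand by its end (height (world z) of long_bar_center above 0.1 m and contact force between long_bar and bar_stand below 0.05 N), for 0.2 s.
At the end, for the whole second after the job is handed in: the long bar lies flat and at rest on the floor of the gift box, inside its four walls: its centre within 8 mm lengthwise, 7 mm crosswise and 3 mm in height of the seat; the box stands level (x of long_bar_center in the frame of gift_box_seat between -0.008 and 0.008 m and y of long_bar_center in the frame of gift_box_seat between -0.007 and 0.007 m and z of long_bar_center in the frame of gift_box_seat between -0.003 and 0.003 m and angle between each of long_bar_center, gift_box_seat's own z axis and vertical below 0.05 rad and linear speed of long_bar below 0.02 m/s); the robot touches nothing.
It fails at once if the bar is pressed or knocked against the stand or the gift box with more than 32 N in all, the 13 N of the lane's spring squeeze included (contact force between long_bar and bar_stand above 32 N or contact force between long_bar and gift_box above 32 N).
It fails at once if the bar falls on the counter (height (world z) of long_bar_center below 0.009 m).
It fails at once if the shorter bar is shifted by more than 15 mm (distance of short_bar_center from where it was at the start of the episode above 0.015 m).
It fails at once if the stand is shoved by more than 15 mm (distance of bar_stand from where it was at the start of the episode above 0.015 m).
It fails at once if the jar or a card box is shifted by more than 20 mm (distance of any of sweet_jar, ballotin_a, ballotin_c from where it was at the start of the episode above 0.02 m).
It also fails if it takes over 72 s, if anything falls off the work surface, if the arm or the gripper's body presses on something with over 40 N, if the wrist force passes 120 N, or if a joint passes its speed limit or range.

ROBOT

A 6-joint arm with a two-finger parallel gripper is mounted at the origin on a cart in front of the work surface, level with it; the furniture and walls round the work are solid. World frame = base frame: x ahead of the robot, y to its left, z up, the work surface at z = 0. Lengths are in mm, angles in rad, forces in N, time in s.
With the tool pointing down it reaches from about 350 to 850 mm from the base axis. Payload 8.1 kg.
Tool frame: the origin (TCP) lies between the finger pads; the fingertips stand 22 mm ahead of it and the grasp point (between the pads) lies 3 mm ahead of it; y points along the fingers, x is the direction in which the jaws open and shut, and the axes are right-handed (so a half turn about y gives the same grasp; the last joint's range is limited). The gripper opens to 85 mm and grips with 20 to 120 N. Pads are 22 mm wide; open, the fingers measure 114 mm over their backs; the gripper's body (76 mm by 85 mm) begins 54 mm behind the grasp point. The pads swing forward as they close: fully open they stand 13 mm farther back than shut.
Start: joints at [1.248, 0.13, 1.488, -0, 1.523, -0.085], TCP at [141.317, 583.125, 253.292] pointing down, gripper open.
Joint ranges: [-2.96, 2.96], [-0.89, 2.26], [0.02, 2.5], [-1.34, 4.48], [0, 2.73], [-2.66, 2.66]. Speed limits (rad/s): [2.39, 2.39, 2.79, 3.14, 3.14, 3.14].

INTERFACE

Orientations are given as a rotation vector (axis times angle).
In Python, from rig import * gives the robot as it stands.
- The arm moves only by the shell command python3 -m creep 'ROWS' [FORCE]. ROWS is JSON, a list of rows, each an object of numbers: "tx", "ty", "tz": the shift along the tool's x, y, z in cm; "wx", "wy", "wz": the turn, a rotation vector about the tool's x, y, z in rad; "jaw": the opening in per cent of the stroke, from 0 (shut) to 100 (fully open). A call has 1 to 8 rows; each row shifts and turns the pose as measured when the row begins, along the tool's axes as they then stand; what a row does not reach is not made up. A row lasts 1/8 s, in which the tool goes at most 62.5 mm and 10.7 degrees, less where a joint would pass 70% of its speed; a pose out of reach is approached as far as the arm can. A call with a gripper value outside its range is refused whole. The fingers move at their own pace and stop on an object; FORCE is the grip in N (left out, the last holds). Time passes only in rows, so rows that do not move let the fingers close. It gives the time, the measured TCP pose, the force and the opening at its end, in the units of the state.
- read_state(): the state, without advancing time (a new reading comes with each control period).
- read_camera(name): name is "scene" or "top"; returns a dict with "frame" (384x512x3 uint8, blue, green, red), "fov_y" (degrees; the focal length in pixels is half the picture's height over the tangent of half this angle, whatever the lens; pixels are square), "cx", "cy" (the principal point, pixels), "distortion" ([k1, k2, p1, p2, k3] as OpenCV has them; the pictures are not rectified), "world_from_camera" (4x4, takes a point from camera to world coordinates). Camera axes: x right, y up, looking along -z (the intrinsics and any distortion apply to the point x, -y, -z); pixel columns grow to the right and rows downward; lengths in mm; the calibration is good to about 2 mm. A picture is of the moment at which its call begins. There is no depth.
- close_job(): hands the job in, once; it reports no verdict.
The state is a dict: "time": time; "qpos": joint angles; "dq": joint speeds; "joint_torque": joint torques, N m; "tcp_pos": TCP position; "tool_rot": TCP orientation; "contact_force": force on the tool from outside, world axes, zero at the start; "wrist_torque": the same for the moment, N m; "opening": finger opening in mm.
Only numpy, scipy, OpenCV 4.12 (cv2) and the standard library are available. Lean on these libraries where they do the work, as an engineer would, in place of code of your own. Each camera call takes 0.05 s, during which the arm holds its last target. There are 200 camera calls.

## Working session

There is one attempt and no reset: what is moved stays moved. The work goes in short steps, Python scripts to look and compute and a shell command to move; the robot and the scene stay as the last step left them, time stands still between calls to the robot, and variables do not carry over. Pictures are saved under pics/ and viewed, about 8 in all and at most 12, crops included, and the job is handed in when it is done.

```bash
mkdir -p pics
cat > h.py <<'E'
from rig import *
import numpy as np, cv2
from scipy.spatial.transform import Rotation as R
def cam(n):
    c=read_camera(n); f=c["frame"]; h=f.shape[0]
    F=h/2/np.tan(np.radians(c["fov_y"])/2)
    c["K"]=np.array([[F,0,c["cx"]],[0,F,c["cy"]],[0,0,1.]]); c["D"]=np.array(c["distortion"],float)
    c["T"]=np.array(c["world_from_camera"],float); return c
def ray(c,uv):
    p=cv2.undistortPoints(np.array(uv,float).reshape(-1,1,2),c["K"],c["D"]).reshape(-1,2)
    d=np.c_[p[:,0],-p[:,1],-np.ones(len(p))]
    return c["T"][:3,3], d@c["T"][:3,:3].T
def onplane(c,uv,z):
    o,d=ray(c,uv); return o+d*((z-o[2])/d[:,2])[:,None]
def proj(c,P):
    P=np.atleast_2d(P).astype(float); q=(P-c["T"][:3,3])@c["T"][:3,:3]
    q=q*[1,-1,-1]
    return cv2.projectPoints(q.reshape(-1,1,3),np.zeros(3),np.zeros(3),c["K"],c["D"])[0].reshape(-1,2)
E
python3 - <<'E'
from h import *
s=read_state(); print(s)
for n in("top","scene"):
    c=cam(n); cv2.imwrite(f"pics/{n}0.png",cv2.resize(c["frame"],(800,600)) ); print(n,c["K"],c["D"],c["T"].round(3))
    np.save(f"{n}0.npy",c["frame"])
E
```

```text
{'time': 0.0, 'qpos': array([ 1.24758192e+00,  1.31184725e-01,  1.48928624e+00,  2.66361701e-05,
        1.52300730e+00, -8.53587898e-02]), 'dq': array([-2.23360223e-03,  9.05233268e-04, -7.54152092e-05,  4.61297014e-04,
        6.30503480e-05, -3.24382645e-04]), 'joint_torque': array([-3.45995413e-04, -5.69398892e+01, -5.00556672e+01, -4.72929719e-05,
        1.45832403e-02,  3.19810431e-05]), 'tcp_pos': array([141.15268097, 582.63039369, 252.2265058 ]), 'tool_rot': array([-1.31341064, -1.03103571,  1.03369204]), 'contact_force': array([0.78034811, 0.39448851, 0.30209491]), 'wrist_torque': array([0.02498906, 0.0403008 , 0.03397135]), 'opening': 85.40457818260603}
top [[392.83774107   0.         254.21986205]
 [  0.         392.83774107 195.1389517 ]
 [  0.           0.           1.        ]] [-0.05175769  0.          0.          0.          0.        ] [[ 1.40000e-02  9.81000e-01 -1.93000e-01  3.49316e+02]
 [-1.00000e+00  1.50000e-02  8.00000e-03  2.57278e+02]
 [ 1.10000e-02  1.93000e-01  9.81000e-01  1.01525e+03]
 [ 0.00000e+00  0.00000e+00  0.00000e+00  1.00000e+00]]
scene [[456.49949021   0.         258.9215555 ]
 [  0.         456.49949021 187.6497735 ]
 [  0.           0.           1.        ]] [0.04333362 0.         0.         0.         0.        ] [[ 5.90000e-01  6.02000e-01 -5.39000e-01 -5.07840e+01]
 [-8.08000e-01  4.34000e-01 -3.99000e-01 -2.09869e+02]
 [-6.00000e-03  6.71000e-01  7.42000e-01  9.13913e+02]
 [ 0.00000e+00  0.00000e+00  0.00000e+00  1.00000e+00]]
```

View pics/top0.png

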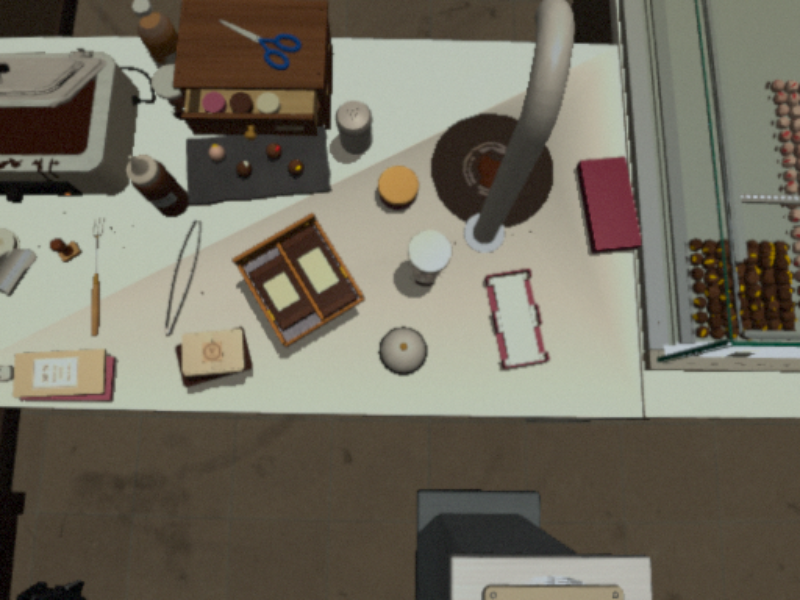

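View pics/scene0.png

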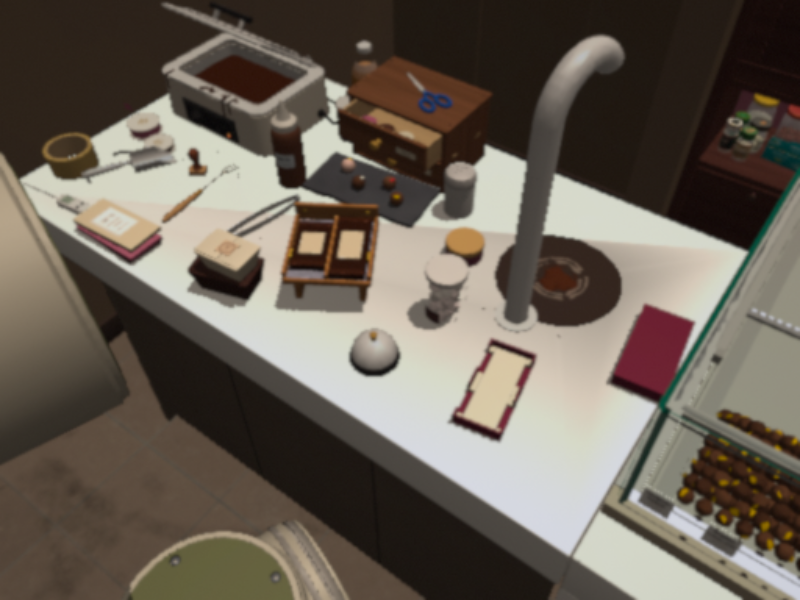

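The top view shows the stand at about (298,280). The longer bar, with the longer label, is in the right lane at (318,270), and the front opens toward the lower right. The gift box is at (518,320), the jar at (428,260) and the card boxes at (213,355). The scene view agrees: back board on the far side, long bar on the right at (350,245).

Run:
```python
from h import *
t=np.load("top0.npy"); s=np.load("scene0.npy")
a=cv2.resize(t[130:225,140:240],None,fx=4,fy=4,interpolation=cv2.INTER_CUBIC)  # 400x380
b=cv2.resize(t[165:240,300:360],None,fx=4,fy=4,interpolation=cv2.INTER_CUBIC)  #240x300
d=cv2.resize(s[120:195,170:250],None,fx=5,fy=5,interpolation=cv2.INTER_CUBIC)
im=np.zeros((600,800,3),np.uint8)
im[:380,:400]=a; im[:375,400:]=d; im2=im; 
im[380:600,0:400]=cv2.resize(s[210:282,285:350],(400,220))
e=cv2.resize(t[165:240,300:360],None,fx=3,fy=3,interpolation=cv2.INTER_CUBIC); im[375:600,400:580]=e
cv2.imwrite("pics/z1.png",im)
print(R.from_rotvec(read_state()["tool_rot"]).as_matrix().round(3))
```

```text
[[ 0.236 -0.001 -0.972]
 [ 0.972 -0.002  0.236]
 [-0.002 -1.     0.   ]]
```

View pics/z1.png

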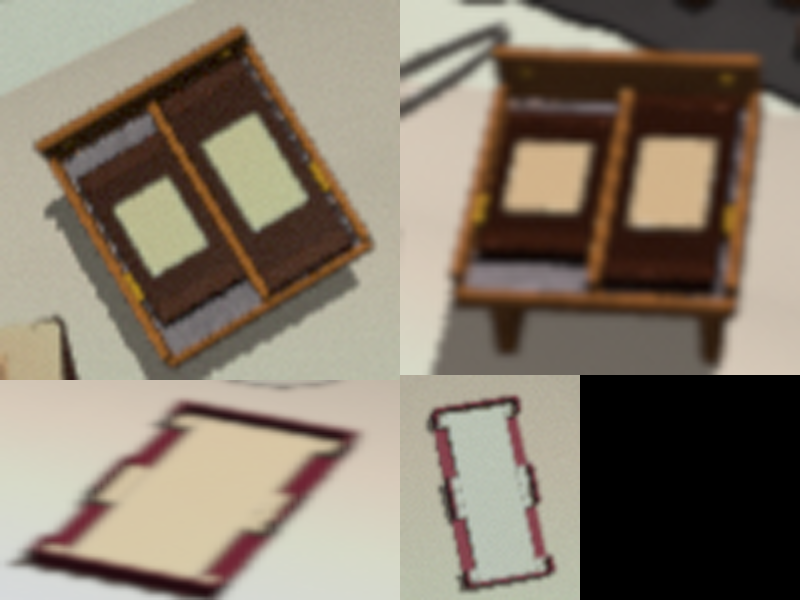

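```bash
cat > meas.py <<'E'
from h import *
def box(c,roi,f,z,area):
    x0,y0,x1,y1=roi; g=c["frame"][y0:y1,x0:x1]; k=8
    g=cv2.resize(g,None,fx=k,fy=k,interpolation=cv2.INTER_CUBIC)
    m=f(cv2.cvtColor(g,cv2.COLOR_BGR2HSV).astype(int),g.astype(int)).astype(np.uint8)
    out=[]
    for q in cv2.findContours(m,cv2.RETR_EXTERNAL,cv2.CHAIN_APPROX_NONE)[0]:
        if cv2.contourArea(q)/k/k<area: continue
        uv=(q.reshape(-1,2)+.5)/k-.5+[x0,y0]
        P=onplane(c,uv,z)[:,:2]
        r=cv2.minAreaRect(P.astype(np.float32)); (cx,cy),(w,h),a=r
        if w<h: w,h,a=h,w,a+90
        M=cv2.moments(P.astype(np.float32).reshape(-1,1,2)); 
        out.append((round(cx,1),round(cy,1),round(w,1),round(h,1),round((a+90)%180-90,1),(M["m10"]/M["m00"]).__round__(1),(M["m01"]/M["m00"]).__round__(1)))
    return out
light=lambda h,g:(g.min(2)>115)&(h[...,2]>140)
cream=lambda h,g:(h[...,2]>125)&(h[...,1]<130)&(g[...,2]>g[...,0]+8)&(g[...,1]>g[...,0]+5)
burg=lambda h,g:(g[...,2]-g[...,1]>35)
E
python3 - <<'E'
from meas import *
for n,rs,rb in (("top",(160,145,225,215),(300,165,360,240)),("scene",(185,130,250,180),(280,205,350,285))):
    c=cam(n)
    print(n,"labels",box(c,rs,cream,84,40))
    print("box z22",box(c,rb,burg,22,5))
    x0,y0,x1,y1=rb; g=c["frame"][y0:y1,x0:x1].astype(int); m=(g[...,2]-g[...,1]>25)
    v,u=np.nonzero(m); P=onplane(c,np.c_[u+x0,v+y0],22)[:,:2]
    print("all burg",cv2.minAreaRect(P.astype(np.float32)),"hull mean",P.mean(0))
    if n=="top":
        uv=[(140+x/4-.4,130+y/4-.4) for x,y in((172,362),(370,245),(45,148),(243,32),(262,296),(158,110))]
        print(onplane(c,uv,83).round(1))
    else:
        uv=[(170+(x-400)/5-.4,120+y/5-.4) for x,y in((458,290),(733,305))]
        print("front deck",onplane(c,uv,78).round(1)); uv=[(170+(x-400)/5-.4,120+y/5-.4) for x,y in((495,50),(760,62))];print("board top",onplane(c,uv,105).round(1))
E
```

```text
top labels [(497.5, 341.5, 41.6, 26.1, -89.1, 493.5, 335.2), (504.4, 464.3, 45.1, 25.8, 3.4, 498.0, 467.9), (552.5, 431.3, 51.0, 38.9, 32.3, 552.5, 431.2), (587.5, 375.3, 65.7, 39.2, 32.3, 587.4, 375.3), (618.5, 348.8, 82.0, 49.0, 1.7, 631.8, 341.3), (639.1, 455.7, 61.3, 37.1, -89.2, 645.0, 465.0)]
box z22 [(479.4, 78.7, 46.2, 10.9, 10.9, 479.7, 78.9), (492.1, 16.5, 42.9, 9.0, 10.0, 492.0, 16.5), (558.9, 93.2, 44.0, 11.2, 9.8, 558.8, 93.6), (571.1, 30.8, 42.1, 9.2, 9.9, 570.9, 30.8)]
all burg ((527.8042602539062, 53.69632339477539), (157.2891845703125, 79.01197052001953), 10.426169395446777) hull mean [526.46364904  56.77584338]
[[469.7 420.2  83. ]
 [542.9 303.7  83. ]
 [600.6 504.8  83. ]
 [677.2 386.2  83. ]
 [510.5 367.9  83. ]
 [625.8 436.5  83. ]]
scene labels [(554.2, 432.8, 52.1, 40.6, 32.9, 554.4, 432.8), (589.4, 376.8, 67.7, 40.3, 32.4, 589.4, 376.9), (612.8, 331.3, 153.5, 31.7, 36.9, 608.6, 325.5), (570.8, 489.2, 94.2, 14.2, 42.3, 576.8, 497.5)]
box z22 [(481.6, 8.3, 50.1, 10.1, 10.6, 484.2, 8.6), (470.6, 70.6, 49.4, 11.4, 5.5, 472.8, 71.0), (562.9, 22.9, 44.2, 10.5, 11.1, 564.3, 23.2), (553.4, 86.3, 40.6, 11.0, 9.4, 552.5, 85.5)]
all burg ((527.4432983398438, 49.52593994140625), (166.42767333984375, 77.69158935546875), 10.769797325134277) hull mean [519.15124358  45.90988685]
front deck [[469.9 419.3  78. ]
 [542.8 300.5  78. ]]
board top [[596.9 504.2 105. ]
 [672.7 382.2 105. ]]
```

```bash
python3 -m creep '[{"tx":-1.1,"tz":-6,"jaw":0},{"tx":-1.1,"tz":-6,"jaw":0},{"tx":-1.1,"tz":-6,"jaw":0},{"tx":-1.1,"tz":-6,"jaw":0},{"tx":-1.1,"tz":-6,"jaw":0},{"tx":-1.1,"tz":-6,"jaw":0},{"tx":-1.1,"tz":-6,"jaw":0},{"jaw":0}]' 30
cat > go.py <<'E'
import sys; from h import *
# target x y z, tool-x yaw deg
x,y,z,w=map(float,sys.argv[1:5]); s=[read_state() for _ in range(1)][-1]
M=R.from_rotvec(s["tool_rot"]).as_matrix(); d=M.T@(np.array([x,y,z])-s["tcp_pos"])
w=np.radians(w); T=np.c_[[np.cos(w),np.sin(w),0],[0,0,-1],[-np.sin(w),np.cos(w),0]]
print("t",s["time"],"tcp",s["tcp_pos"].round(2),"shift cm",(d/10).round(3),"turn",R.from_matrix(M.T@T).as_rotvec().round(4),"F",s["contact_force"].round(2),"open",round(s["opening"],1),"q",s["qpos"].round(2))
E
python3 go.py 592 378.5 150 122.3
```

```text
t 0.2 tcp [141.2  582.84 252.63] shift cm [ -9.229  10.268 -48.626] turn [-5.000e-04 -8.015e-01 -1.000e-03] F [-0.07  0.78 -0.39] open 85.5 q [ 1.25  0.13  1.49  0.    1.52 -0.09]validation failed for argument at $[0]...
```

```bash
python3 -m creep '[{"tx":-1.1,"tz":-6.0}]'; echo; python3 -m creep '[{"jaw":5}]' 30; python3 go.py 592 378.5 150 122.3
```

```text
t 0.2 tcp [141.2  582.84 252.63] shift cm [ -9.229  10.268 -48.626] turn [-5.000e-04 -8.015e-01 -1.000e-03] F [-0.07  0.78 -0.39] open 85.5 q [ 1.25  0.13  1.49  0.    1.52 -0.09]validation failed for argument at $[0]...
validation failed for argument at $[0]...
```

Maybe every key is required; I'll try a complete row.

```bash
python3 -m creep '[{"tx":-1.1,"ty":0,"tz":-6,"wx":0,"wy":0,"wz":0,"jaw":0}]' 30; python3 go.py 592 378.5 150 122.3
```

```text
time: 0.32
tcp_pos: [194.5, 559.0, 252.3]
tool_rot: [-1.31, -1.035, 1.038]
contact_force: [0.9, 0.6, 0.4]
opening: 69.6
t 0.325 tcp [194.46 558.99 252.29] shift cm [ -8.403  10.18  -42.854] turn [-1.70e-03 -7.96e-01 -5.00e-04] F [0.89 0.59 0.38] open 69.6 q [ 1.15  0.11  1.51  0.    1.52 -0.19]
```

```bash
python3 -m creep '[{"tx":-1.2,"ty":0,"tz":-6,"wx":0,"wy":0,"wz":0,"jaw":0},{"tx":-1.2,"ty":0,"tz":-6,"wx":0,"wy":0,"wz":0,"jaw":0},{"tx":-1.2,"ty":0,"tz":-6,"wx":0,"wy":0,"wz":0,"jaw":0},{"tx":-1.2,"ty":0,"tz":-6,"wx":0,"wy":0,"wz":0,"jaw":0},{"tx":-1.2,"ty":0,"tz":-6,"wx":0,"wy":0,"wz":0,"jaw":0},{"tx":-1.2,"ty":0,"tz":-6,"wx":0,"wy":0,"wz":0,"jaw":0},{"tx":-1.2,"ty":0,"tz":-6,"wx":0,"wy":0,"wz":0,"jaw":0},{"tx":0,"ty":0,"tz":0,"wx":0,"wy":0,"wz":0,"jaw":0}]'; python3 go.py 592 378.5 150 122.3
```

```text
time: 1.32
tcp_pos: [595.3, 372.4, 248.6]
tool_rot: [-1.31, -1.032, 1.039]
contact_force: [-1.4, 0.0, -0.8]
opening: -0.1
t 1.325 tcp [595.28 372.37 248.61] shift cm [0.553 9.86  0.433] turn [-0.004  -0.7971 -0.002 ] F [-1.43  0.04 -0.83] open -0.1 q [ 0.49  0.41  1.16 -0.    1.57 -0.85]
```

```bash
python3 -m creep '[{"tx":0,"ty":0,"tz":0,"wx":0,"wy":-0.16,"wz":0,"jaw":0},{"tx":0,"ty":0,"tz":0,"wx":0,"wy":-0.16,"wz":0,"jaw":0},{"tx":0,"ty":0,"tz":0,"wx":0,"wy":-0.16,"wz":0,"jaw":0},{"tx":0,"ty":0,"tz":0,"wx":0,"wy":-0.16,"wz":0,"jaw":0},{"tx":0,"ty":0,"tz":0,"wx":0,"wy":-0.16,"wz":0,"jaw":0},{"tx":0,"ty":0,"tz":0,"wx":0,"wy":0,"wz":0,"jaw":0}]'; python3 go.py 592 378.5 150 122.3
```

```text
time: 2.08
tcp_pos: [591.5, 374.5, 246.5]
tool_rot: [-0.862, -1.623, 1.635]
contact_force: [0.7, -0.5, 0.8]
opening: 0.0
t 2.075 tcp [591.51 374.52 246.53] shift cm [ 0.28   9.651 -0.346] turn [-0.0087  0.0284  0.0022] F [ 0.74 -0.53  0.77] open 0.0 q [ 0.49  0.41  1.17  0.    1.57 -1.67]
```

```bash
python3 -m creep '[{"tx":0.2,"ty":5,"tz":-0.2,"wx":0,"wy":0.03,"wz":0,"jaw":0},{"tx":0.1,"ty":5,"tz":-0.1,"wx":0,"wy":0,"wz":0,"jaw":0},{"tx":0,"ty":2,"tz":0,"wx":0,"wy":0,"wz":0,"jaw":0},{"tx":0,"ty":0,"tz":0,"wx":0,"wy":0,"wz":0,"jaw":0},{"tx":0,"ty":0,"tz":0,"wx":0,"wy":0,"wz":0,"jaw":0}]'; python3 go.py 592 378.5 106 122.3
python3 - <<'E'
from h import *
c=cam("scene"); cv2.imwrite("pics/s2.png",cv2.resize(c["frame"][80:230,150:350],(800,600),interpolation=cv2.INTER_CUBIC))
E
```

```text
time: 2.7
tcp_pos: [591.7, 381.2, 128.4]
tool_rot: [-0.894, -1.598, 1.601]
contact_force: [-0.3, -0.2, 0.3]
opening: 0.0
t 2.7 tcp [591.66 381.2  128.44] shift cm [-0.253  2.244  0.105] turn [-0.0027 -0.0154  0.0023] F [-0.33 -0.17  0.33] open 0.0 q [ 0.5   0.49  1.29  0.    1.37 -1.62]
```

View pics/s2.png

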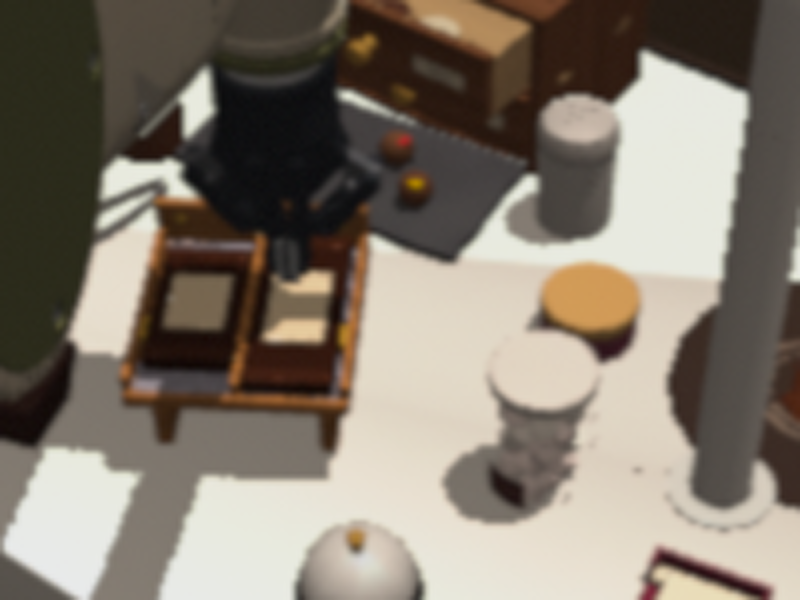

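The picture shows the shut fingertips above the long bar, at about (288,272) in the crop, clear of the fins. Now I descend slowly.

```bash
python3 -m creep '[{"tx":-0.2,"ty":0.7,"tz":0.1,"wx":0,"wy":-0.015,"wz":0,"jaw":0},{"tx":0,"ty":0.4,"tz":0,"wx":0,"wy":0,"wz":0,"jaw":0},{"tx":0,"ty":0,"tz":0,"wx":0,"wy":0,"wz":0,"jaw":0},{"tx":0,"ty":0,"tz":0,"wx":0,"wy":0,"wz":0,"jaw":0}]'; python3 go.py 592 378.5 106 122.3; python3 -m creep '[{"tx":0,"ty":0.05,"tz":0,"wx":0,"wy":0,"wz":0,"jaw":0},{"tx":0,"ty":0.05,"tz":0,"wx":0,"wy":0,"wz":0,"jaw":0},{"tx":0,"ty":0.05,"tz":0,"wx":0,"wy":0,"wz":0,"jaw":0},{"tx":0,"ty":0.05,"tz":0,"wx":0,"wy":0,"wz":0,"jaw":0}]'; python3 go.py 592 378.5 106 122.3
```

```text
time: 3.25
tcp_pos: [594.1, 379.7, 121.3]
tool_rot: [-0.888, -1.615, 1.607]
contact_force: [-0.8, 0.1, -0.2]
opening: 0.2
t 3.25 tcp [594.07 379.71 121.29] shift cm [0.006 1.528 0.246] turn [0.0039 0.     0.0018] F [-0.79  0.06 -0.2 ] open 0.2 q [ 0.5   0.49  1.29  0.    1.35 -1.64]
time: 3.75
tcp_pos: [594.2, 379.8, 119.4]
tool_rot: [-0.888, -1.615, 1.607]
contact_force: [0.0, -0.0, 0.2]
opening: 0.3
t 3.75 tcp [594.17 379.81 119.38] shift cm [0.003 1.337 0.259] turn [ 0.0041 -0.0001  0.0018] F [ 0.05 -0.04  0.17] open 0.3 q [ 0.5   0.49  1.3   0.    1.35 -1.64]
```

```bash
python3 -m creep '[{"tx":0,"ty":0.07,"tz":0,"wx":0,"wy":0,"wz":0,"jaw":0},{"tx":0,"ty":0.07,"tz":0,"wx":0,"wy":0,"wz":0,"jaw":0},{"tx":0,"ty":0.07,"tz":0,"wx":0,"wy":0,"wz":0,"jaw":0},{"tx":0,"ty":0.07,"tz":0,"wx":0,"wy":0,"wz":0,"jaw":0},{"tx":0,"ty":0.07,"tz":0,"wx":0,"wy":0,"wz":0,"jaw":0},{"tx":0,"ty":0.07,"tz":0,"wx":0,"wy":0,"wz":0,"jaw":0},{"tx":0,"ty":0.07,"tz":0,"wx":0,"wy":0,"wz":0,"jaw":0},{"tx":0,"ty":0.07,"tz":0,"wx":0,"wy":0,"wz":0,"jaw":0}]';  python3 -m creep '[{"tx":0,"ty":0.05,"tz":0,"wx":0,"wy":0,"wz":0,"jaw":0},{"tx":0,"ty":0.05,"tz":0,"wx":0,"wy":0,"wz":0,"jaw":0},{"tx":0,"ty":0.05,"tz":0,"wx":0,"wy":0,"wz":0,"jaw":0},{"tx":0,"ty":0.05,"tz":0,"wx":0,"wy":0,"wz":0,"jaw":0},{"tx":0,"ty":0.05,"tz":0,"wx":0,"wy":0,"wz":0,"jaw":0},{"tx":0,"ty":0.05,"tz":0,"wx":0,"wy":0,"wz":0,"jaw":0}]'; python3 go.py 592 378.5 106 122.3
```

```text
time: 4.75
tcp_pos: [594.1, 379.8, 113.3]
tool_rot: [-0.888, -1.615, 1.607]
contact_force: [-0.6, 0.6, -0.3]
opening: -0.1
time: 5.5
tcp_pos: [594.2, 379.8, 110.1]
tool_rot: [-0.888, -1.615, 1.607]
contact_force: [-1.0, 0.0, 0.7]
opening: 0.1
t 5.5 tcp [594.15 379.84 110.09] shift cm [0.001 0.408 0.255] turn [ 0.004  -0.      0.0018] F [-1.05  0.05  0.68] open 0.1 q [ 0.5   0.5   1.3   0.    1.33 -1.64]
```

```bash
python3 -m creep '[{"tx":0,"ty":0.05,"tz":0,"wx":0,"wy":0,"wz":0,"jaw":0},{"tx":0,"ty":0.05,"tz":0,"wx":0,"wy":0,"wz":0,"jaw":0},{"tx":0,"ty":0.05,"tz":0,"wx":0,"wy":0,"wz":0,"jaw":0},{"tx":0,"ty":0.05,"tz":0,"wx":0,"wy":0,"wz":0,"jaw":0}]';  python3 -m creep '[{"tx":0,"ty":0.04,"tz":0,"wx":0,"wy":0,"wz":0,"jaw":0},{"tx":0,"ty":0.04,"tz":0,"wx":0,"wy":0,"wz":0,"jaw":0},{"tx":0,"ty":0.04,"tz":0,"wx":0,"wy":0,"wz":0,"jaw":0}]'
```

```text
time: 6.0
tcp_pos: [594.1, 379.8, 108.0]
tool_rot: [-0.888, -1.615, 1.607]
contact_force: [0.3, 0.1, -0.5]
opening: -0.1
time: 6.38
tcp_pos: [594.1, 379.9, 106.6]
tool_rot: [-0.888, -1.615, 1.607]
contact_force: [-1.0, 0.7, -0.0]
opening: -0.4
```

```bash
python3 -m creep '[{"tx":0,"ty":0.04,"tz":0,"wx":0,"wy":0,"wz":0,"jaw":0}]';  python3 -m creep '[{"tx":0,"ty":0.03,"tz":0,"wx":0,"wy":0,"wz":0,"jaw":0}]'; python3 -m creep '[{"tx":0,"ty":0.03,"tz":0,"wx":0,"wy":0,"wz":0,"jaw":0}]'
```

```text
time: 6.5
tcp_pos: [594.1, 379.9, 106.2]
tool_rot: [-0.888, -1.615, 1.607]
contact_force: [0.1, -0.5, 0.6]
opening: 0.2
time: 6.62
tcp_pos: [594.2, 379.9, 106.1]
tool_rot: [-0.888, -1.615, 1.607]
contact_force: [0.1, 0.3, 2.5]
opening: 0.1
time: 6.75
tcp_pos: [594.2, 379.9, 106.1]
tool_rot: [-0.888, -1.615, 1.607]
contact_force: [-1.8, -0.6, 2.8]
opening: -0.3
```

```bash
python3 -m creep '[{"tx":0,"ty":0.06,"tz":0,"wx":0,"wy":0,"wz":0,"jaw":0},{"tx":0,"ty":0.06,"tz":0,"wx":0,"wy":0,"wz":0,"jaw":0}]';  python3 -m creep '[{"tx":0,"ty":0.08,"tz":0,"wx":0,"wy":0,"wz":0,"jaw":0},{"tx":0,"ty":0.08,"tz":0,"wx":0,"wy":0,"wz":0,"jaw":0}]'
```

```text
time: 7.0
tcp_pos: [594.2, 379.9, 106.0]
tool_rot: [-0.888, -1.615, 1.607]
contact_force: [-4.0, -2.5, 6.0]
opening: -0.0
time: 7.25
tcp_pos: [594.2, 379.9, 106.0]
tool_rot: [-0.888, -1.616, 1.607]
contact_force: [-2.6, -1.6, 6.9]
opening: 0.0
```

```bash
python3 -m creep '[{"tx":0,"ty":0.1,"tz":0.1,"wx":0,"wy":0,"wz":0,"jaw":0},{"tx":0,"ty":0.1,"tz":0.15,"wx":0,"wy":0,"wz":0,"jaw":0}]';  python3 -m creep '[{"tx":0,"ty":0.1,"tz":0.2,"wx":0,"wy":0,"wz":0,"jaw":0},{"tx":0,"ty":0.1,"tz":0.2,"wx":0,"wy":0,"wz":0,"jaw":0},{"tx":0,"ty":0.1,"tz":0.2,"wx":0,"wy":0,"wz":0,"jaw":0},{"tx":0,"ty":0.1,"tz":0.2,"wx":0,"wy":0,"wz":0,"jaw":0}]'
python3 - <<'E'
from meas import *
c=cam("scene"); print(box(c,(185,130,250,190),cream,84,20))
c=cam("top"); print(box(c,(160,145,225,215),cream,84,20))
E
```

```text
time: 7.5
tcp_pos: [593.8, 379.6, 106.1]
tool_rot: [-0.891, -1.621, 1.604]
contact_force: [3.0, 2.5, 4.6]
opening: -0.1
time: 8.0
tcp_pos: [590.8, 377.7, 106.1]
tool_rot: [-0.898, -1.632, 1.596]
contact_force: [4.5, 2.5, 5.5]
opening: -0.4
[(571.6, 360.3, 32.1, 27.2, -51.5, 571.7, 358.4), (614.0, 374.9, 23.2, 11.6, 38.3, 614.4, 375.3), (599.0, 322.5, 187.1, 38.0, 35.8, 592.1, 314.3), (572.4, 490.4, 92.5, 14.5, 42.3, 578.1, 498.4)]
[(501.1, 352.5, 63.4, 33.7, -89.1, 495.9, 343.0), (525.7, 463.5, 102.8, 14.5, 27.2, 521.9, 460.9), (570.2, 357.6, 27.5, 22.9, -56.9, 570.0, 355.2), (549.2, 454.3, 155.3, 15.0, 27.4, 544.8, 451.5), (605.6, 334.2, 56.5, 20.6, 1.6, 607.8, 331.1)]
```

```bash
python3 go.py 560 360 106 122.3; python3 -m creep '[{"tx":0,"ty":0.13,"tz":0.1,"wx":0,"wy":0,"wz":0,"jaw":0},{"tx":0,"ty":0.15,"tz":0.2,"wx":0,"wy":0,"wz":0,"jaw":0}]';  python3 -m creep '[{"tx":0,"ty":0.15,"tz":0.2,"wx":0,"wy":0,"wz":0,"jaw":0}]'; python3 go.py 560 360 106 122.3
```

```text
t 8.1 tcp [590.7  377.63 106.11] shift cm [ 0.15  -0.066  3.536] turn [0.0218 0.0001 0.0012] F [3.29 2.79 5.31] open 0.1 q [ 0.49  0.48  1.34  0.    1.3  -1.64]
time: 8.35
tcp_pos: [590.3, 377.4, 106.1]
tool_rot: [-0.901, -1.638, 1.591]
contact_force: [4.4, 3.0, 6.3]
opening: 0.2
time: 8.48
tcp_pos: [589.9, 377.1, 106.2]
tool_rot: [-0.903, -1.642, 1.588]
contact_force: [5.2, 3.0, 7.1]
opening: 0.1
t 8.475 tcp [589.94 377.1  106.18] shift cm [ 0.156 -0.094  3.443] turn [0.0326 0.0002 0.0009] F [5.2  3.02 7.13] open 0.1 q [ 0.49  0.47  1.36  0.    1.28 -1.64]
```

```bash
python3 -m creep '[{"tx":0,"ty":0.18,"tz":0.2,"wx":0.01,"wy":0,"wz":0,"jaw":0},{"tx":0,"ty":0.2,"tz":0.25,"wx":0.015,"wy":0,"wz":0,"jaw":0}]';  python3 -m creep '[{"tx":0,"ty":0.2,"tz":0.3,"wx":0.015,"wy":0,"wz":0,"jaw":0}]'; python3 go.py 560 360 106 122.3
```

```text
time: 8.72
tcp_pos: [589.0, 376.6, 106.1]
tool_rot: [-0.895, -1.627, 1.6]
contact_force: [3.9, 3.0, 9.7]
opening: 0.1
time: 8.85
tcp_pos: [588.1, 375.9, 106.1]
tool_rot: [-0.89, -1.617, 1.607]
contact_force: [4.1, 3.9, 8.6]
opening: -0.3
t 8.85 tcp [588.07 375.92 106.06] shift cm [ 0.155 -0.013  3.223] turn [0.006  0.0002 0.0006] F [4.1  3.88 8.63] open -0.3 q [ 0.49  0.49  1.33  0.    1.32 -1.64]
```

```bash
python3 -m creep '[{"tx":0,"ty":0.2,"tz":0.35,"wx":0.008,"wy":0,"wz":0,"jaw":0},{"tx":0,"ty":0.2,"tz":0.35,"wx":0.008,"wy":0,"wz":0,"jaw":0},{"tx":0,"ty":0.2,"tz":0.35,"wx":0.008,"wy":0,"wz":0,"jaw":0},{"tx":0,"ty":0.2,"tz":0.35,"wx":0.008,"wy":0,"wz":0,"jaw":0}]'; python3 go.py 560 360 106 122.3
python3 - <<'E'
from h import *
a=cam("scene")["frame"]; b=cam("top")["frame"]
im=np.hstack([cv2.resize(a[110:210,165:265],(400,400),interpolation=cv2.INTER_CUBIC),cv2.resize(b[130:230,140:240],(400,400),interpolation=cv2.INTER_CUBIC)])
cv2.imwrite("pics/p3.png",im)
E
```

```text
time: 9.35
tcp_pos: [582.4, 372.4, 106.0]
tool_rot: [-0.884, -1.605, 1.616]
contact_force: [3.3, 2.8, 8.0]
opening: -0.2
t 9.35 tcp [582.44 372.36 106.  ] shift cm [0.155 0.018 2.557] turn [-0.0071  0.0004  0.0001] F [3.28 2.8  8.01] open -0.2 q [ 0.49  0.48  1.34 -0.    1.33 -1.64]
```

View pics/p3.png

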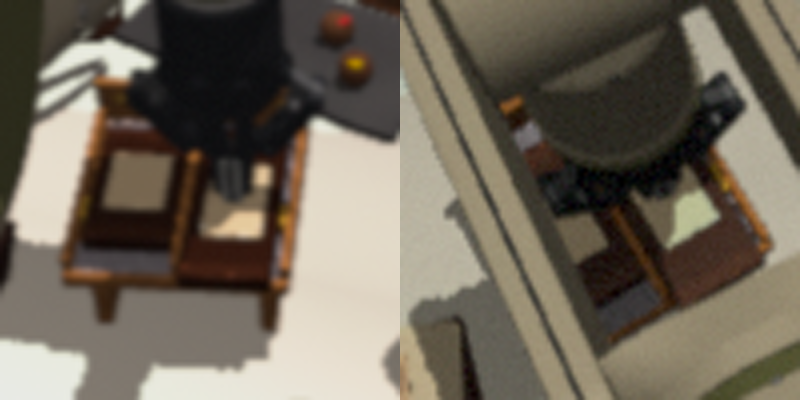

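The bar is following: its front is now level with or just past the deck edge, and the label's front edge is at about (224,169) in the scene image. Next I quantify that and carry on.

```bash
cat > front.py <<'E'
from h import *
# brightness profile along the bar axis (scene view), offset across
c=cam("scene"); u=np.array([.845,.534]); n=np.array([-.534,.845])
for off in (-12,-6):
    s=np.arange(-120,60,1.); P=np.array([588.4,376.1])+s[:,None]*u+n*off
    uv=proj(c,np.c_[P,np.full(len(s),84)]).astype(np.float32)
    g=cv2.remap(c["frame"],uv[:,0].reshape(-1,1),uv[:,1].reshape(-1,1),cv2.INTER_LINEAR).max(2).ravel().astype(int)
    e=np.diff(g); print(off,[(int(s[i]),int(e[i])) for i in range(1,len(e)-1) if abs(e[i])>=9 and abs(e[i])>=abs(e[i-1]) and abs(e[i])>abs(e[i+1])])
E
python3 front.py
python3 -m creep '[{"tx":0,"ty":0.2,"tz":0.4,"wx":0.004,"wy":0,"wz":0,"jaw":0},{"tx":0,"ty":0.2,"tz":0.4,"wx":0.004,"wy":0,"wz":0,"jaw":0},{"tx":0,"ty":0.2,"tz":0.4,"wx":0.004,"wy":0,"wz":0,"jaw":0},{"tx":0,"ty":0.2,"tz":0.4,"wx":0.004,"wy":0,"wz":0,"jaw":0}]'; python3 go.py 560 360 106 122.3; python3 front.py
```

```text
-12 [(-93, -13), (-49, 20), (-44, 21), (-22, -17), (-19, -9), (4, 13), (18, -16), (22, -16), (24, -15)]
-6 [(-93, -12), (-46, 21), (-44, 21), (-24, -17), (-22, -17), (-18, -9), (-7, -9)]
time: 10.0
tcp_pos: [574.9, 367.6, 106.0]
tool_rot: [-0.886, -1.608, 1.614]
contact_force: [4.0, 2.1, 8.9]
opening: 0.2
t 10.0 tcp [574.94 367.59 106.01] shift cm [0.157 0.008 1.669] turn [-0.0039  0.0004 -0.0004] F [3.99 2.06 8.94] open 0.2 q [ 0.49  0.46  1.37 -0.    1.32 -1.64]
-12 [(-101, -13), (-99, -13), (-54, 20), (-51, 17), (-29, -17), (-3, 12), (10, -21), (13, -19), (15, -19)]
-6 [(-100, -14), (-60, 9), (-53, 20), (-30, -17), (-26, -10), (51, 10)]
```

```bash
python3 -m creep '[{"tx":0,"ty":0.2,"tz":0.4,"wx":0.005,"wy":0,"wz":0,"jaw":0},{"tx":0,"ty":0.2,"tz":0.4,"wx":0.005,"wy":0,"wz":0,"jaw":0},{"tx":0,"ty":0.2,"tz":0.4,"wx":0.005,"wy":0,"wz":0,"jaw":0},{"tx":0,"ty":0.2,"tz":0.4,"wx":0.005,"wy":0,"wz":0,"jaw":0},{"tx":0,"ty":0.2,"tz":0.4,"wx":0.005,"wy":0,"wz":0,"jaw":0},{"tx":0,"ty":0.2,"tz":0.4,"wx":0.005,"wy":0,"wz":0,"jaw":0}]'; python3 go.py 560 360 106 122.3; python3 front.py
```

```text
time: 10.8
tcp_pos: [563.7, 360.4, 106.0]
tool_rot: [-0.886, -1.607, 1.615]
contact_force: [4.3, 3.3, 8.5]
opening: -0.1
t 10.8 tcp [563.7  360.42 106.  ] shift cm [0.163 0.001 0.335] turn [-0.0048  0.0005 -0.0011] F [4.26 3.3  8.49] open -0.1 q [ 0.49  0.42  1.42 -0.    1.31 -1.64]
-12 [(-113, -13), (-69, 22), (-65, 19), (-44, -17), (-41, -9), (-23, 9), (-18, 13), (-5, -15), (-1, -17), (1, -17), (3, -10)]
-6 [(-114, -15), (-112, -12), (-65, 24), (-44, -17), (-40, -10), (-30, -9), (34, 11), (38, 9), (48, -9), (51, -9)]
```

```bash
python3 -m creep '[{"tx":0,"ty":0.2,"tz":0.4,"wx":0.006,"wy":0,"wz":0,"jaw":0},{"tx":0,"ty":0.2,"tz":0.4,"wx":0.006,"wy":0,"wz":0,"jaw":0},{"tx":0,"ty":0.2,"tz":0.4,"wx":0.006,"wy":0,"wz":0,"jaw":0},{"tx":0,"ty":0.2,"tz":0.4,"wx":0.006,"wy":0,"wz":0,"jaw":0},{"tx":0,"ty":0.2,"tz":0.4,"wx":0.006,"wy":0,"wz":0,"jaw":0},{"tx":0,"ty":0.2,"tz":0.4,"wx":0.006,"wy":0,"wz":0,"jaw":0},{"tx":0,"ty":0.2,"tz":0.4,"wx":0.006,"wy":0,"wz":0,"jaw":0},{"tx":0,"ty":0.2,"tz":0.3,"wx":0.006,"wy":0,"wz":0,"jaw":0}]'; python3 go.py 560 360 106 122.3; python3 front.py
```

```text
time: 11.85
tcp_pos: [549.7, 351.5, 106.0]
tool_rot: [-0.882, -1.598, 1.622]
contact_force: [4.8, 3.5, 8.9]
opening: -0.2
t 11.85 tcp [549.67 351.55 105.98] shift cm [ 0.162 -0.021 -1.325] turn [-0.0139  0.0007 -0.002 ] F [4.79 3.47 8.89] open -0.2 q [ 0.49  0.39  1.46 -0.    1.31 -1.64]
-12 [(-86, 22), (-84, 23), (-62, -12), (-60, -15), (-58, -14), (-37, 10), (-35, 14), (-33, 14), (-18, -23), (-15, -18), (40, -9)]
-6 [(-87, 22), (-85, 23), (-83, 21), (-60, -18), (-58, -18), (-55, -11), (18, 10), (29, -9), (34, -9)]
```

```bash
python3 -m creep '[{"tx":0,"ty":0.2,"tz":0.4,"wx":0,"wy":0,"wz":0,"jaw":0},{"tx":0,"ty":0.2,"tz":0.4,"wx":0,"wy":0,"wz":0,"jaw":0},{"tx":0,"ty":0.1,"tz":0.1,"wx":0,"wy":0,"wz":0,"jaw":0},{"tx":0,"ty":0,"tz":0,"wx":0,"wy":0,"wz":0,"jaw":0},{"tx":0,"ty":-0.2,"tz":0,"wx":0,"wy":0,"wz":0,"jaw":0},{"tx":0,"ty":-1,"tz":0,"wx":0,"wy":0,"wz":0,"jaw":0},{"tx":0,"ty":-4,"tz":0,"wx":0,"wy":0,"wz":0,"jaw":0},{"tx":0,"ty":-4,"tz":0,"wx":0,"wy":0,"wz":0,"jaw":100}]'; python3 go.py 500 320 166 122.3; python3 front.py
python3 - <<'E'
from h import *
a=cam("scene")["frame"]; b=cam("top")["frame"]
im=np.hstack([cv2.resize(a[110:210,165:265],(400,400),interpolation=cv2.INTER_CUBIC),cv2.resize(b[130:230,140:240],(400,400),interpolation=cv2.INTER_CUBIC)])
cv2.imwrite("pics/p4.png",im)
E
```

```text
time: 12.9
tcp_pos: [541.0, 346.5, 192.8]
tool_rot: [-0.879, -1.594, 1.625]
contact_force: [-0.0, -0.2, -0.0]
opening: 16.9
t 12.9 tcp [540.98 346.53 192.79] shift cm [-0.047  2.77   4.83 ] turn [-0.0187  0.0006 -0.0013] F [-0.04 -0.17 -0.05] open 16.9 q [ 0.49  0.29  1.41 -0.    1.45 -1.64]
-12 [(-91, 21), (-89, 21), (-86, 20), (-77, -15), (-73, -10), (-51, 12), (-49, 11), (-47, 10), (-22, -25), (-18, -19), (11, 9), (15, 10)]
-6 [(-90, 23), (-87, 23), (-75, -14), (-73, -14), (-53, 12), (-50, 14), (-48, 15), (-24, -25), (-22, -25), (-19, -18), (11, 9), (13, 10), (15, 10)]
```

View pics/p4.png

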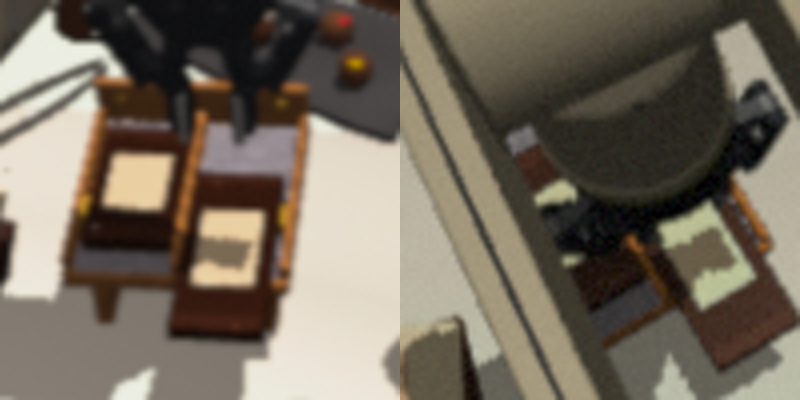

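The bar overhangs by about 56 mm and lies flat, and the stand has not moved. The label corners in the scene crop are near (200,210), (268,210), (262,289) and (190,286). Next: the pose for the pinch.

```bash
python3 - <<'E'
from h import *
c=cam("scene"); uv=np.array([(200,210),(268,210),(262,289),(190,286)])/4+[165,110]-.4
P=onplane(c,uv,84); print(P.round(1),P.mean(0).round(1))
f=(P[0]+P[1]-P[2]-P[3]); print("yaw",np.degrees(np.arctan2(f[1],f[0])))
f=(P[0]+P[3]-P[1]-P[2]); print("yaw across",np.degrees(np.arctan2(f[1],f[0]))-90)
print("bell top ~",onplane(c,[[200*0.64*0+375*.64,350*.64]],30).round(0))
uv=np.array([(170,335),(262,340)])/4+[165,110]-.4; print("bar front bottom",onplane(c,uv,72).round(1))
E
python3 go.py 507 323 166 122.3
```

```text
[[557.4 382.4  84. ]
 [583.1 346.7  84. ]
 [526.3 306.5  84. ]
 [502.2 344.3  84. ]] [542.3 345.   84. ]
yaw 34.95418803151251
yaw across 34.14948815379597
bell top ~ [[468. 233.  30.]]
bar front bottom [[471.4 335.8  72. ]
 [501.3 287.3  72. ]]
t 13.1 tcp [542.04 347.14 193.33] shift cm [-0.161  2.796  4.211] turn [-0.0148  0.0007 -0.0016] F [-1.03  0.53 -0.71] open 47.2 q [ 0.49  0.29  1.41 -0.    1.45 -1.64]
```

```bash
python3 -m creep '[{"tx":-0.1,"ty":0,"tz":4,"wx":-0.015,"wy":0,"wz":0,"jaw":100},{"tx":0,"ty":2,"tz":0,"wx":0,"wy":0,"wz":0,"jaw":100},{"tx":0,"ty":2,"tz":0,"wx":0,"wy":0,"wz":0,"jaw":100},{"tx":0,"ty":0,"tz":0,"wx":0,"wy":0,"wz":0,"jaw":100},{"tx":0,"ty":0,"tz":0,"wx":0,"wy":0,"wz":0,"jaw":100}]'; python3 go.py 507.7 324.1 87 122.5
```

```text
time: 13.72
tcp_pos: [504.6, 322.5, 143.4]
tool_rot: [-0.881, -1.599, 1.621]
contact_force: [-0.3, -0.8, 1.0]
opening: 85.3
t 13.725 tcp [504.61 322.46 143.43] shift cm [-0.024  5.638 -0.425] turn [-0.0135 -0.003  -0.0005] F [-0.3  -0.78  1.05] open 85.3 q [ 0.48  0.22  1.6  -0.    1.34 -1.65]
```

```bash
python3 -m creep '[{"tx":0,"ty":2,"tz":-0.35,"wx":-0.012,"wy":0,"wz":0,"jaw":100},{"tx":0,"ty":1.2,"tz":0,"wx":0,"wy":0,"wz":0,"jaw":100},{"tx":0,"ty":0,"tz":0,"wx":0,"wy":0,"wz":0,"jaw":100},{"tx":0,"ty":0,"tz":0,"wx":0,"wy":0,"wz":0,"jaw":100}]'; python3 go.py 507.7 324.1 87 122.5
python3 - <<'E'
from h import *
a=cam("scene")["frame"]
cv2.imwrite("pics/p5.png",cv2.resize(a[100:220,165:285],(600,600),interpolation=cv2.INTER_CUBIC))
E
```

```text
time: 14.22
tcp_pos: [509.8, 325.6, 113.2]
tool_rot: [-0.889, -1.613, 1.611]
contact_force: [-0.2, 0.2, -0.6]
opening: 85.3
t 14.225 tcp [509.81 325.55 113.18] shift cm [-0.008  2.617  0.262] turn [ 0.0022 -0.0028 -0.0008] F [-0.23  0.15 -0.58] open 85.3 q [ 0.48  0.25  1.62 -0.    1.27 -1.65]
```

View pics/p5.png

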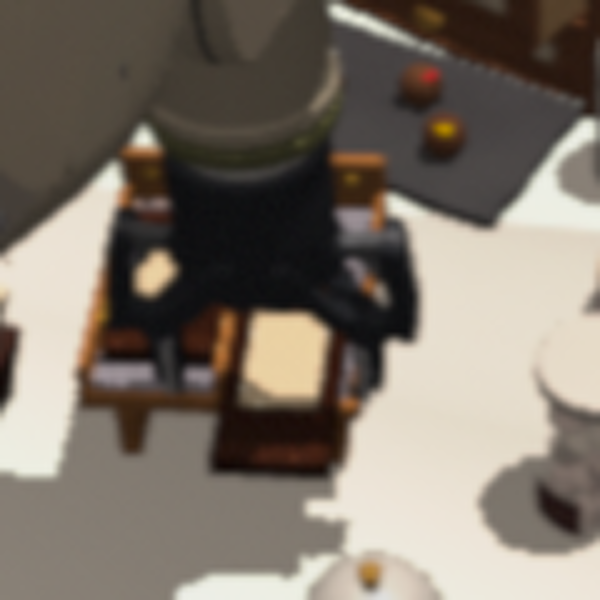

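Fingers straddle the bar evenly (tips at about x=172 and 372 in the crop, bar 212–335, accounting for height). I'll lower the last 26 mm.

```bash
python3 -m creep '[{"tx":0,"ty":0.8,"tz":0.2,"wx":0,"wy":0,"wz":0,"jaw":100},{"tx":0,"ty":0.8,"tz":0,"wx":0,"wy":0,"wz":0,"jaw":100},{"tx":0,"ty":0.4,"tz":0,"wx":0,"wy":0,"wz":0,"jaw":100},{"tx":0,"ty":0,"tz":0,"wx":0,"wy":0,"wz":0,"jaw":100}]'; python3 go.py 507.7 324.1 87 122.5
```

```text
time: 14.78
tcp_pos: [508.4, 324.6, 92.7]
tool_rot: [-0.89, -1.614, 1.61]
contact_force: [1.2, 0.5, 0.6]
opening: 85.5
t 14.775 tcp [508.36 324.55  92.68] shift cm [-0.002  0.568  0.082] turn [ 0.0034 -0.0029 -0.0009] F [1.21 0.46 0.6 ] open 85.5 q [ 0.48  0.27  1.64 -0.    1.23 -1.65]
```

```bash
python3 -m creep '[{"tx":0,"ty":0.5,"tz":0.05,"wx":0,"wy":0,"wz":0,"jaw":90},{"tx":0,"ty":0,"tz":0,"wx":0,"wy":0,"wz":0,"jaw":80},{"tx":0,"ty":0,"tz":0,"wx":0,"wy":0,"wz":0,"jaw":76}]' 20; python3 -m creep '[{"tx":0,"ty":0,"tz":0,"wx":0,"wy":0,"wz":0,"jaw":74}]';python3 -m creep '[{"tx":0,"ty":0,"tz":0,"wx":0,"wy":0,"wz":0,"jaw":72}]'; python3 -m creep '[{"tx":0,"ty":0,"tz":0,"wx":0,"wy":0,"wz":0,"jaw":71}]';python3 go.py 507.7 324.1 87 122.5
```

```text
time: 15.15
tcp_pos: [508.1, 324.3, 87.5]
tool_rot: [-0.89, -1.615, 1.61]
contact_force: [0.8, -0.0, 0.1]
opening: 65.3
time: 15.28
tcp_pos: [508.1, 324.4, 87.6]
tool_rot: [-0.89, -1.615, 1.61]
contact_force: [0.1, -0.3, 0.0]
opening: 63.0
time: 15.4
tcp_pos: [508.3, 324.4, 87.8]
tool_rot: [-0.89, -1.615, 1.609]
contact_force: [0.3, 0.1, -0.7]
opening: 61.6
time: 15.52
tcp_pos: [508.4, 324.2, 87.9]
tool_rot: [-0.891, -1.615, 1.61]
contact_force: [0.8, -1.7, -0.4]
opening: 60.6
t 15.525 tcp [508.41 324.23  87.92] shift cm [0.027 0.092 0.068] turn [ 0.0042 -0.0029 -0.0014] F [ 0.78 -1.68 -0.36] open 60.6 q [ 0.48  0.27  1.64 -0.    1.23 -1.65]
```

```bash
python3 -m creep '[{"tx":0,"ty":0,"tz":0,"wx":0,"wy":0,"wz":0,"jaw":68},{"tx":0,"ty":0,"tz":0,"wx":0,"wy":0,"wz":0,"jaw":60}]' 20; python3 -m creep '[{"tx":0,"ty":0,"tz":0,"wx":0,"wy":0,"wz":0,"jaw":50},{"tx":0,"ty":0,"tz":0,"wx":0,"wy":0,"wz":0,"jaw":40}]' 55;python3 go.py 507.7 324.1 87 122.5
```

```text
time: 15.78
tcp_pos: [508.5, 324.2, 88.1]
tool_rot: [-0.891, -1.615, 1.61]
contact_force: [0.9, -0.0, -0.4]
opening: 59.1
time: 16.02
tcp_pos: [508.5, 324.2, 88.3]
tool_rot: [-0.891, -1.615, 1.61]
contact_force: [0.1, -1.8, 1.1]
opening: 58.6
t 16.025 tcp [508.47 324.22  88.29] shift cm [0.031 0.129 0.072] turn [ 0.0043 -0.0029 -0.0014] F [ 0.06 -1.8   1.14] open 58.6 q [ 0.48  0.27  1.64 -0.    1.23 -1.65]
```

```bash
python3 -m creep '[{"tx":0,"ty":0,"tz":0,"wx":0,"wy":0,"wz":0,"jaw":40},{"tx":0,"ty":-0.3,"tz":0,"wx":0,"wy":0,"wz":0,"jaw":40},{"tx":0,"ty":-0.3,"tz":0,"wx":0,"wy":0,"wz":0,"jaw":40},{"tx":0,"ty":-0.4,"tz":0,"wx":0,"wy":0,"wz":0,"jaw":40}]' 80;python3 go.py 507.7 324.1 87 122.5;  python3 -m creep '[{"tx":0,"ty":-0.5,"tz":0,"wx":0,"wy":0,"wz":0,"jaw":40},{"tx":0,"ty":-0.6,"tz":0,"wx":0,"wy":0,"wz":0,"jaw":40},{"tx":0,"ty":-0.8,"tz":0,"wx":0,"wy":0,"wz":0,"jaw":40},{"tx":0,"ty":-1,"tz":0,"wx":0,"wy":0,"wz":0,"jaw":40},{"tx":0,"ty":-1,"tz":0,"wx":0,"wy":0,"wz":0,"jaw":40},{"tx":0,"ty":0,"tz":0,"wx":0,"wy":0,"wz":0,"jaw":40},{"tx":0,"ty":0,"tz":0,"wx":0,"wy":0,"wz":0,"jaw":40}]';python3 go.py 507.7 324.1 87 122.5
python3 - <<'E'
from h import *
a=cam("scene")["frame"]
cv2.imwrite("pics/p6.png",cv2.resize(a[100:220,165:285],(600,600),interpolation=cv2.INTER_CUBIC))
E
```

```text
time: 16.52
tcp_pos: [507.4, 323.6, 96.8]
tool_rot: [-0.889, -1.613, 1.611]
contact_force: [1.7, -0.4, -4.8]
opening: 57.5
t 16.525 tcp [507.43 323.58  96.82] shift cm [ 0.031  0.982 -0.05 ] turn [ 0.0014 -0.0031 -0.0013] F [ 1.67 -0.42 -4.78] open 57.5 q [ 0.48  0.26  1.64 -0.    1.24 -1.65]
time: 17.4
tcp_pos: [508.2, 324.6, 141.0]
tool_rot: [-0.89, -1.616, 1.609]
contact_force: [-0.9, 0.1, -1.7]
opening: 57.5
t 17.4 tcp [508.16 324.59 141.  ] shift cm [-0.013  5.399  0.093] turn [ 0.0051 -0.0028 -0.0008] F [-0.9   0.05 -1.66] open 57.5 q [ 0.48  0.21  1.61 -0.    1.32 -1.65]
```

View pics/p6.png

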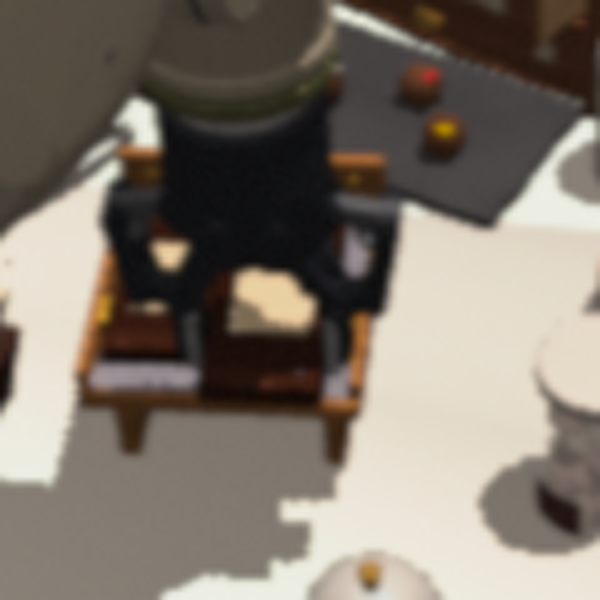

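The bar left the lane with the gripper; the empty lane shows beside it and the load matches its weight. Now I raise it and carry it over to the box.

```bash
python3 -m creep '[{"tx":0,"ty":-2,"tz":0,"wx":0,"wy":0,"wz":0,"jaw":40},{"tx":-1.5,"ty":-2,"tz":1.2,"wx":0,"wy":0,"wz":0,"jaw":40},{"tx":-3.5,"ty":0,"tz":2.5,"wx":0,"wy":0,"wz":0,"jaw":40},{"tx":-3.5,"ty":0,"tz":2.5,"wx":0,"wy":0,"wz":0,"jaw":40},{"tx":-3.5,"ty":0,"tz":2.5,"wx":0,"wy":0,"wz":0,"jaw":40},{"tx":-3.5,"ty":0,"tz":2.5,"wx":0,"wy":0,"wz":0,"jaw":40},{"tx":-3.5,"ty":0,"tz":2.5,"wx":0,"wy":0,"wz":0,"jaw":40},{"tx":-1.5,"ty":0,"tz":1.2,"wx":0,"wy":0,"wz":0,"jaw":40}]'; python3 -m creep '[{"tx":0,"ty":0,"tz":0,"wx":0,"wy":0.1,"wz":0,"jaw":40},{"tx":0,"ty":0,"tz":0,"wx":0,"wy":0.14,"wz":0,"jaw":40},{"tx":0,"ty":0,"tz":0,"wx":0,"wy":0.1,"wz":0,"jaw":40},{"tx":0,"ty":0,"tz":0,"wx":0,"wy":0.02,"wz":0,"jaw":40},{"tx":0,"ty":0,"tz":0,"wx":0,"wy":0,"wz":0,"jaw":40},{"tx":0,"ty":0,"tz":0,"wx":0,"wy":0,"wz":0,"jaw":40}]'; python3 go.py 489.9 45.5 120 100.3
```

```text
time: 18.45
tcp_pos: [493.4, 66.1, 191.1]
tool_rot: [-0.895, -1.625, 1.609]
contact_force: [0.4, 0.2, -0.8]
opening: 57.3
time: 19.2
tcp_pos: [494.8, 63.7, 197.6]
tool_rot: [-1.123, -1.368, 1.344]
contact_force: [-1.2, 0.3, -1.5]
opening: 57.5
t 19.2 tcp [494.85  63.66 197.63] shift cm [-1.674  7.748  0.987] turn [ 0.0189  0.0174 -0.0011] F [-1.2   0.3  -1.54] open 57.5 q [ 0.02 -0.13  1.85  0.    1.4  -1.74]
```

```bash
python3 -m creep '[{"tx":-1.6,"ty":2,"tz":0.9,"wx":0.019,"wy":0.017,"wz":0,"jaw":40},{"tx":0,"ty":2.5,"tz":0,"wx":0,"wy":0,"wz":0,"jaw":40},{"tx":0,"ty":1.5,"tz":0,"wx":0,"wy":0,"wz":0,"jaw":40},{"tx":0,"ty":0,"tz":0,"wx":0,"wy":0,"wz":0,"jaw":40},{"tx":0,"ty":0,"tz":0,"wx":0,"wy":0,"wz":0,"jaw":40}]'; python3 go.py 489.9 45.5 90 100.3
python3 - <<'E'
from h import *
a=cam("scene"); b=cam("top"); np.save("s7.npy",a["frame"]); np.save("t7.npy",b["frame"])
im=np.hstack([cv2.resize(a["frame"][180:300,270:370],(400,480),interpolation=cv2.INTER_CUBIC),cv2.resize(b["frame"][140:260,280:380],(400,480),interpolation=cv2.INTER_CUBIC)])
cv2.imwrite("pics/p7.png",im)
E
```

```text
time: 19.82
tcp_pos: [487.7, 43.5, 133.2]
tool_rot: [-1.116, -1.336, 1.345]
contact_force: [-0.6, 0.5, -1.0]
opening: 57.5
t 19.825 tcp [487.75  43.49 133.18] shift cm [ 0.165  4.317 -0.27 ] turn [-0.0051  0.0009 -0.0015] F [-0.56  0.47 -1.02] open 57.5 q [-0.01 -0.07  1.92 -0.    1.3  -1.76]
```

View pics/p7.png

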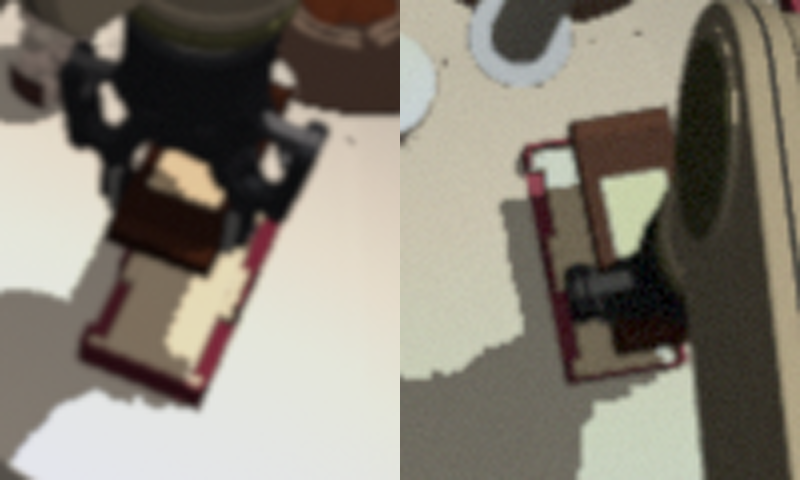

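Run:
```python
from h import *
b=cam("top"); a=cam("scene")
uv=np.array([(572,125),(668,108),(617,352)])-[400,0]; uv=uv/4+[280,140]-.4
for z in (122,129,136):
    P=onplane(b,uv,z); print(z,P.round(1)[:,:2].tolist(),"len",np.linalg.norm(P[0]-P[2]).round(1),"yaw",np.degrees(np.arctan2(*(P[0]-P[2])[[1,0]])).round(2),"far mid",((P[0]+P[1])/2).round(1)[:2])
uv=np.array([(118,205),(222,238),(112,240),(207,272)])/4+[270,180]-.4
print("scene near top",onplane(a,uv[:2],129).round(1).tolist(),"near bottom",onplane(a,uv[2:],117).round(1).tolist())
# expected flat
s=read_state();p=s["tcp_pos"]; u=np.array([np.cos(np.radians(10.3)),np.sin(np.radians(10.3))]);n=np.array([-u[1],u[0]])
c=p[:2]+39.3*u; print("exp far corners",c+70*u+30*n,c+70*u-30*n,"near",c-70*u+30*n,c-70*u-30*n, s["wrist_torque"].round(3))
```

```text
122 [[586.2, 90.0], [597.6, 32.7], [452.5, 66.8]] len 135.8 yaw 9.85 far mid [591.9  61.4]
129 [[584.4, 91.3], [595.7, 34.5], [451.7, 68.3]] len 134.7 yaw 9.85 far mid [590.   62.9]
136 [[582.5, 92.6], [593.7, 36.2], [450.8, 69.8]] len 133.6 yaw 9.85 far mid [588.1  64.4]
scene near top [[469.6, 70.0, 129.0], [483.4, 14.3, 129.0]] near bottom [[456.1, 64.4, 117.0], [468.1, 12.9, 117.0]]
exp far corners [590.36854498  92.76418237] [601.09667789  33.73108009] near [452.62463967  67.73187225] [463.35277258   8.69876997] [-0.006  0.052 -0.016]
```

Run:
```python
from h import *
b=cam("top"); f=b["frame"]; s=read_state();p=s["tcp_pos"]
a=np.radians(10.0); u=np.array([np.cos(a),np.sin(a)]);n=np.array([-u[1],u[0]]); c=p[:2]+39.3*u
def prof(P):
    uv=proj(b,np.c_[P,np.full(len(P),129)]).astype(np.float32)
    return cv2.remap(f,uv[:,:1],uv[:,1:],cv2.INTER_LINEAR)[:,0,:].astype(int)
def edges(P,t):
    g=cv2.GaussianBlur(prof(P).astype(np.float32).reshape(-1,3),(1,5),0); d=np.abs(np.diff(g,axis=0)).sum(1)
    return [(float(t[i]),int(d[i])) for i in range(2,len(d)-2) if d[i]>12 and d[i]==d[i-2:i+3].max()]
t=np.arange(40,95,.5)
for o in(-20,-10,0,10,20): print("far",o,edges(c+t[:,None]*u+o*n,t))
t=np.arange(-95,-45,.5)
for o in(15,20,25): print("near",o,edges(c+t[:,None]*u+o*n,t))
t=np.arange(-45,45,.5)
for o in(65,55,45,30,-60): print("side at",o,edges(c+o*u+t[:,None]*n,t))
```

```text
far -20 [(66.5, 38)]
far -10 [(67.5, 39)]
far 0 [(67.0, 45)]
far 10 [(66.0, 40)]
far 20 [(67.5, 34)]
near 15 [(-91.5, 25), (-85.5, 18), (-80.5, 14), (-71.5, 22)]
near 20 [(-91.5, 32), (-84.5, 17), (-81.5, 16), (-73.0, 23)]
near 25 [(-90.5, 29), (-86.0, 17), (-81.0, 14), (-72.0, 25)]
side at 65 [(-35.0, 37), (-27.5, 34), (32.5, 33)]
side at 55 [(-31.0, 17), (34.0, 19)]
side at 45 [(32.0, 41), (33.5, 41)]
side at 30 [(-20.0, 24), (20.5, 24), (32.0, 47)]
side at -60 [(31.0, 28)]
```

```bash
python3 -m creep '[{"tx":0.15,"ty":1.5,"tz":-0.25,"wx":-0.03,"wy":0,"wz":0,"jaw":40},{"tx":0,"ty":2,"tz":0,"wx":-0.025,"wy":0,"wz":0,"jaw":40},{"tx":0,"ty":1.5,"tz":0,"wx":0,"wy":0,"wz":0,"jaw":40},{"tx":0,"ty":0.5,"tz":0,"wx":0,"wy":0,"wz":0,"jaw":40},{"tx":0,"ty":0,"tz":0,"wx":0,"wy":0,"wz":0,"jaw":40},{"tx":0,"ty":0,"tz":0,"wx":0,"wy":0,"wz":0,"jaw":40}]' 60; python3 go.py 489.9 45.5 24.3 100.3
python3 - <<'E'
from h import *
a=cam("scene"); b=cam("top")
im=np.hstack([cv2.resize(a["frame"][190:290,270:370],(400,400),interpolation=cv2.INTER_CUBIC),cv2.resize(b["frame"][150:250,290:390],(400,400),interpolation=cv2.INTER_CUBIC)])
cv2.imwrite("pics/p8.png",im)
E
```

```text
time: 20.82
tcp_pos: [495.0, 46.2, 80.8]
tool_rot: [-1.159, -1.387, 1.312]
contact_force: [0.3, 0.3, -1.3]
opening: 57.5
t 20.825 tcp [495.05  46.18  80.77] shift cm [0.042 5.608 0.843] turn [ 0.0577  0.0019 -0.0029] F [ 0.33  0.26 -1.29] open 57.5 q [-0.02 -0.04  2.    0.01  1.13 -1.77]
```

View pics/p8.png

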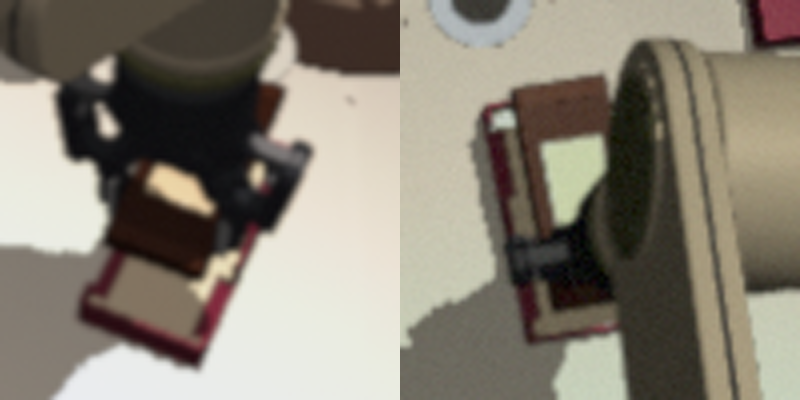

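```bash
python3 -m creep '[{"tx":0,"ty":1.5,"tz":0.5,"wx":0,"wy":0,"wz":0,"jaw":40},{"tx":0,"ty":1.2,"tz":0.2,"wx":0,"wy":0,"wz":0,"jaw":40},{"tx":0,"ty":0.6,"tz":0.1,"wx":0,"wy":0,"wz":0,"jaw":40},{"tx":0,"ty":0,"tz":0,"wx":0,"wy":0,"wz":0,"jaw":40},{"tx":0,"ty":0,"tz":0,"wx":0,"wy":0,"wz":0,"jaw":40}]' 50; python3 go.py 489.9 45.5 24.3 100.3
```

```text
time: 21.55
tcp_pos: [488.3, 44.9, 44.7]
tool_rot: [-1.158, -1.387, 1.313]
contact_force: [-0.1, -0.1, -1.2]
opening: 57.8
t 21.55 tcp [488.26  44.9   44.74] shift cm [ 0.035  2.05  -0.054] turn [ 0.0572  0.0019 -0.0028] F [-0.08 -0.14 -1.16] open 57.8 q [-0.02 -0.    2.03  0.01  1.06 -1.78]
```

```bash
python3 -m creep '[{"tx":0.03,"ty":0.3,"tz":-0.05,"wx":0,"wy":0,"wz":0,"jaw":40},{"tx":0,"ty":0.3,"tz":0,"wx":0,"wy":0,"wz":0,"jaw":40},{"tx":0,"ty":0.3,"tz":0,"wx":0,"wy":0,"wz":0,"jaw":40},{"tx":0,"ty":0,"tz":0,"wx":0,"wy":0,"wz":0,"jaw":40}]' 30; python3 go.py 489.9 45.5 24.3 100.3;  python3 -m creep '[{"tx":0,"ty":0.1,"tz":0,"wx":0,"wy":0,"wz":0,"jaw":40},{"tx":0,"ty":0.1,"tz":0,"wx":0,"wy":0,"wz":0,"jaw":40},{"tx":0,"ty":0.1,"tz":0,"wx":0,"wy":0,"wz":0,"jaw":40}]'; python3 go.py 489.9 45.5 24.3 100.3
```

```text
time: 22.05
tcp_pos: [490.1, 45.4, 36.0]
tool_rot: [-1.16, -1.388, 1.312]
contact_force: [-0.7, -0.1, -1.4]
opening: 57.6
t 22.05 tcp [490.1   45.38  35.99] shift cm [0.019 1.166 0.086] turn [ 0.0588  0.0019 -0.0031] F [-0.71 -0.14 -1.41] open 57.6 q [-0.02  0.02  2.03  0.01  1.04 -1.78]
time: 22.42
tcp_pos: [490.5, 45.4, 33.1]
tool_rot: [-1.16, -1.388, 1.312]
contact_force: [-0.4, 0.7, -1.0]
opening: 57.3
t 22.425 tcp [490.53  45.42  33.07] shift cm [0.022 0.871 0.113] turn [ 0.0593  0.002  -0.0032] F [-0.39  0.66 -0.99] open 57.3 q [-0.02  0.02  2.03  0.01  1.03 -1.78]
```

```bash
python3 -m creep '[{"tx":0,"ty":0.1,"tz":0.05,"wx":0,"wy":0,"wz":0,"jaw":40},{"tx":0,"ty":0.1,"tz":0.05,"wx":0,"wy":0,"wz":0,"jaw":40},{"tx":0,"ty":0.1,"tz":0.02,"wx":0,"wy":0,"wz":0,"jaw":40}]' 25;python3 -m creep '[{"tx":0,"ty":0.1,"tz":0.02,"wx":0,"wy":0,"wz":0,"jaw":40}]';python3 -m creep '[{"tx":0,"ty":0.1,"tz":0.02,"wx":0,"wy":0,"wz":0,"jaw":40}]';python3 -m creep '[{"tx":0,"ty":0.1,"tz":0.01,"wx":0,"wy":0,"wz":0,"jaw":40}]'; python3 go.py 489.9 45.5 24.3 100.3
```

```text
time: 22.8
tcp_pos: [489.5, 45.2, 29.8]
tool_rot: [-1.16, -1.388, 1.312]
contact_force: [-0.5, -0.5, -1.3]
opening: 57.8
time: 22.92
tcp_pos: [489.3, 45.1, 28.7]
tool_rot: [-1.16, -1.388, 1.312]
contact_force: [0.3, -0.8, -0.7]
opening: 57.6
time: 23.05
tcp_pos: [489.1, 45.1, 27.6]
tool_rot: [-1.16, -1.388, 1.312]
contact_force: [0.1, 0.1, -1.1]
opening: 57.3
time: 23.18
tcp_pos: [489.1, 45.1, 26.6]
tool_rot: [-1.16, -1.388, 1.312]
contact_force: [0.5, 0.8, -0.9]
opening: 58.0
t 23.175 tcp [489.11  45.11  26.57] shift cm [ 0.025  0.232 -0.071] turn [ 0.0593  0.0019 -0.0032] F [ 0.49  0.78 -0.88] open 58.0 q [-0.02  0.03  2.04  0.01  1.01 -1.78]
```

```bash
python3 -m creep '[{"tx":0.02,"ty":0.08,"tz":-0.05,"wx":0,"wy":0,"wz":0,"jaw":40}]';python3 -m creep '[{"tx":0,"ty":0.08,"tz":0,"wx":0,"wy":0,"wz":0,"jaw":40}]';python3 -m creep '[{"tx":0,"ty":0.06,"tz":0,"wx":0,"wy":0,"wz":0,"jaw":40}]';python3 -m creep '[{"tx":0,"ty":0.06,"tz":0,"wx":0,"wy":0,"wz":0,"jaw":40}]'; python3 go.py 489.9 45.5 24.3 100.3
```

```text
time: 23.3
tcp_pos: [489.7, 45.4, 25.9]
tool_rot: [-1.16, -1.388, 1.312]
contact_force: [-2.7, -0.0, 4.7]
opening: 57.3
time: 23.42
tcp_pos: [490.0, 45.4, 25.6]
tool_rot: [-1.16, -1.388, 1.312]
contact_force: [-4.1, -0.6, 8.6]
opening: 57.7
time: 23.55
tcp_pos: [490.5, 45.4, 25.7]
tool_rot: [-1.161, -1.389, 1.312]
contact_force: [-2.2, 0.1, 5.9]
opening: 57.3
time: 23.68
tcp_pos: [490.9, 45.5, 25.7]
tool_rot: [-1.161, -1.389, 1.311]
contact_force: [-2.3, -0.1, 5.5]
opening: 57.6
t 23.675 tcp [490.95  45.45  25.72] shift cm [0.024 0.136 0.111] turn [ 0.0607  0.0021 -0.0035] F [-2.29 -0.14  5.47] open 57.6 q [-0.02  0.04  2.03  0.01  1.01 -1.78]
```

```bash
python3 -m creep '[{"tx":0,"ty":0,"tz":0.05,"wx":0.015,"wy":0,"wz":0,"jaw":40},{"tx":0,"ty":0,"tz":0.05,"wx":0.015,"wy":0,"wz":0,"jaw":40},{"tx":0,"ty":0,"tz":0,"wx":0,"wy":0,"wz":0,"jaw":40}]' 20;python3 go.py 489.9 45.5 24.3 100.3; python3 -m creep '[{"tx":0,"ty":0,"tz":0,"wx":0,"wy":0,"wz":0,"jaw":69},{"tx":0,"ty":0,"tz":0,"wx":0,"wy":0,"wz":0,"jaw":71},{"tx":0,"ty":0,"tz":0,"wx":0,"wy":0,"wz":0,"jaw":74},{"tx":0,"ty":0,"tz":0,"wx":0,"wy":0,"wz":0,"jaw":80},{"tx":0,"ty":0,"tz":0,"wx":0,"wy":0,"wz":0,"jaw":84},{"tx":0,"ty":0,"tz":0,"wx":0,"wy":0,"wz":0,"jaw":84}]';python3 go.py 489.9 45.5 24.3 100.3
```

```text
time: 24.05
tcp_pos: [490.3, 45.3, 25.8]
tool_rot: [-1.141, -1.364, 1.329]
contact_force: [-0.3, 0.4, -1.2]
opening: 57.2
t 24.05 tcp [490.3   45.28  25.8 ] shift cm [0.03  0.149 0.04 ] turn [ 0.0296  0.002  -0.0037] F [-0.28  0.39 -1.25] open 57.2 q [-0.01  0.06  2.01  0.    1.04 -1.77]
time: 24.8
tcp_pos: [490.4, 45.3, 25.8]
tool_rot: [-1.141, -1.365, 1.328]
contact_force: [-0.8, -0.1, -0.3]
opening: 71.6
t 24.8 tcp [490.42  45.27  25.81] shift cm [0.033 0.149 0.051] turn [ 0.0301  0.0019 -0.0037] F [-0.78 -0.12 -0.29] open 71.6 q [-0.01  0.06  2.01  0.    1.04 -1.77]
```

Released with about 0 N on the tool. I retreat straight up, move aside and check.

```bash
python3 -m creep '[{"tx":0,"ty":-0.5,"tz":0,"wx":0,"wy":0,"wz":0,"jaw":84},{"tx":0,"ty":-1.5,"tz":0,"wx":0,"wy":0,"wz":0,"jaw":84},{"tx":0,"ty":-4,"tz":0,"wx":0,"wy":0,"wz":0,"jaw":84},{"tx":0,"ty":-5,"tz":0,"wx":0,"wy":0,"wz":0,"jaw":84},{"tx":0,"ty":-5,"tz":0,"wx":0,"wy":0,"wz":0,"jaw":84},{"tx":4,"ty":-2,"tz":0,"wx":0,"wy":0,"wz":0,"jaw":84},{"tx":6,"ty":0,"tz":0,"wx":0,"wy":0,"wz":0,"jaw":84},{"tx":6,"ty":0,"tz":0,"wx":0,"wy":0,"wz":0,"jaw":84}]';python3 -m creep '[{"tx":6,"ty":0,"tz":0,"wx":0,"wy":0,"wz":0,"jaw":84},{"tx":4,"ty":0,"tz":0,"wx":0,"wy":0,"wz":0,"jaw":84},{"tx":0,"ty":0,"tz":0,"wx":0,"wy":0,"wz":0,"jaw":84},{"tx":0,"ty":0,"tz":0,"wx":0,"wy":0,"wz":0,"jaw":84}]'
python3 - <<'E'
from meas import *
a=cam("scene"); b=cam("top")
for c,r in((a,(280,205,350,285)),(b,(300,165,360,240))): print("label z20",[q for q in box(c,r,cream,20,40)],"notch z2",box(c,r,burg,2,4))
im=np.hstack([cv2.resize(a["frame"][190:290,270:370],(400,400),interpolation=cv2.INTER_CUBIC),cv2.resize(b["frame"][150:250,285:385],(400,400),interpolation=cv2.INTER_CUBIC)])
cv2.imwrite("pics/p9.png",im)
E
```

```text
time: 25.8
tcp_pos: [457.2, 203.1, 220.5]
tool_rot: [-1.151, -1.366, 1.317]
contact_force: [0.7, 0.0, -0.2]
opening: 71.7
time: 26.3
tcp_pos: [438.0, 308.3, 226.0]
tool_rot: [-1.151, -1.376, 1.316]
contact_force: [0.2, -0.2, -0.7]
opening: 71.5
label z20 [(528.7, 18.5, 39.3, 8.6, 10.9, 528.7, 18.9), (529.2, 53.4, 68.1, 40.8, 10.3, 529.1, 53.5), (549.2, 64.2, 211.0, 177.0, 34.4, 574.6, 83.3)] notch z2 [(487.1, 45.9, 77.5, 52.2, -79.4, 480.3, 31.6), (498.0, 80.8, 15.9, 4.0, 19.3, 498.6, 81.2), (567.3, 27.0, 65.2, 12.8, 11.3, 575.8, 28.4), (550.7, 93.5, 33.7, 6.8, -0.8, 552.8, 93.3), (620.9, 35.6, 13.2, 4.4, 20.4, 621.1, 35.3), (609.5, 105.9, 11.0, 5.4, -2.5, 610.0, 105.7)]
label z20 [(532.6, 52.9, 200.5, 158.7, -0.5, 532.9, 54.3)] notch z2 [(476.4, 76.4, 53.1, 6.8, 11.4, 476.3, 76.6), (495.4, 10.4, 43.2, 6.6, 9.4, 495.5, 10.3), (517.3, 82.6, 16.3, 5.1, 3.9, 518.2, 82.5), (542.6, 87.9, 34.0, 6.5, 16.5, 543.1, 88.1), (565.9, 93.2, 7.5, 5.9, 31.6, 565.9, 93.1), (579.7, 96.2, 9.5, 4.3, -0.9, 580.1, 96.2), (575.4, 24.9, 43.0, 7.2, 11.2, 575.6, 24.9), (601.6, 94.5, 13.7, 5.4, -50.7, 601.3, 94.7)]
```

View pics/p9.png

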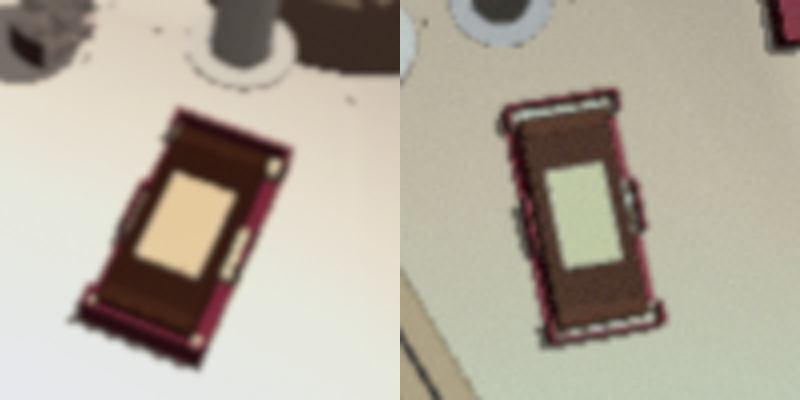

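Run:
```python
from meas import *
for n,r,lr in(("top",(300,165,360,240),(317,185,345,222)),("scene",(280,205,350,285),(298,225,332,265))):
    c=cam(n); print(n,"label",box(c,lr,lambda h,g:(h[...,2]>125),20,40))
    k=r; g=c["frame"][k[1]:k[3],k[0]:k[2]].astype(int); m=(g[...,2]-g[...,1]>22).astype(np.uint8)
    q=max(cv2.connectedComponentsWithStats(m)[2][1:],key=lambda s:s[4]); 
    v,u=np.nonzero(m); P=onplane(c,np.c_[u+k[0],v+k[1]],20)[:,:2]; print("burg",cv2.minAreaRect(P.astype(np.float32)))
b=cam("top")
uv=np.array([(505,105),(617,90),(663,318),(548,343)])-[400,0]; P=onplane(b,uv/4+[285,150]-.4,22); print(P.round(1).tolist(),P.mean(0).round(1))
print(read_state()["contact_force"])
```

```text
top label [(527.0, 52.4, 65.9, 39.8, 10.4, 527.1, 52.4), (562.4, 22.6, 30.3, 15.4, -1.8, 564.5, 21.1)]
burg ((528.3997802734375, 52.73175811767578), (158.17881774902344, 79.40738677978516), 10.334253311157227)
scene label [(522.4, 16.4, 52.1, 14.9, 30.0, 520.7, 13.4), (529.2, 53.4, 68.1, 40.8, 10.3, 529.1, 53.5), (530.5, 86.4, 85.0, 33.0, 32.8, 541.9, 99.3)]
burg ((527.5848999023438, 49.7673225402832), (169.2798614501953, 80.1785659790039), 10.834246635437012)
[[598.7, 102.4, 22.0], [610.1, 28.5, 22.0], [460.7, 3.2, 22.0], [443.9, 77.2, 22.0]] [528.4  52.8  22. ]
[-0.73518263 -1.32458701 -0.25405477]
```

```bash
python3 -c "from rig import *; print(close_job())"
```

```text
the job is handed in; nothing more can be done
None
```

The long bar is lying in the gift box and the job is handed in, at about 26 s of the 72 s allowed. `close_job()` reports no verdict, so the result below rests on my own checks.

- **How it went:** I set the shut fingertips down at about 3 mm/s and pressed the bar at roughly 8–10 N. That drew it out to about 56 mm of overhang. I then pinched it by its sides, lifted it, carried it over and set it down in the box with the fingers in the thumb notches.
- **Last checks:** In the top view the bar's label is 1–2 mm from the box centre, with the yaw matching to within 0.1° (10.4° and 10.3°). The label's apparent size fits a bar lying flat at seat height. The gripper is clear and the wrist force reads only noise.
- **What disagreed:**
  - The scene camera puts the bar 1–2 mm from where the top camera does, and its box-rim fit is poorer because of the oblique view.
  - The first rows of the slide pressed too lightly and the finger slipped a few millimetres before I raised the force.
  - The bar seemed to droop by about 0.08 rad in the grip, so I tilted the tool to level it. It met the box floor at up to about 9 N, 1.4 mm above the height I expected.
- **Not measured:** I checked the stand and shorter bar only by eye during the slide and lift, where neither appeared to move. The jar and card boxes were not remeasured at the end.

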